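# Set a raw lotus casting before a clamped primer can and give it a burst

### The arm

A 6-joint arm with a two-finger parallel gripper is mounted at the origin on a cart in front of the work surface, level with it; the furniture and walls round the work are solid. World frame = base frame: x ahead of the robot, y to its left, z up, the work surface at z = 0. Lengths are in m, angles in rad, forces in N, time in s.
With the tool pointing down it reaches from about 0.425 to 0.95 m from the base axis. Payload 14.7 kg.
Tool frame: the origin (TCP) lies between the finger pads; the fingertips stand 19 mm ahead of it and the grasp point (between the pads) is the TCP; z points along the fingers, y is the line along which they close (so a half turn about z gives the same grasp; the last joint's range is limited). The gripper opens to 85 mm and grips with 20 to 120 N. Pads are 22 mm wide; open, the fingers measure 114 mm over their backs; the gripper's body (76 mm by 85 mm) begins 54 mm behind the grasp point. The pads swing forward as they close: fully open they stand 13 mm farther back than shut.
Start: joints at [1.234, 0.48, 1.596, -0, 1.065, -0.047], TCP at [0.186, 0.623, 0.25] pointing down, gripper open.
Joint ranges: [-2.75, 2.75], [-0.82, 2.05], [0.23, 2.67], [-1.56, 4.7], [0.09, 2.69], [-2.92, 2.92]. Speed limits (rad/s): [1.89, 1.89, 2.39, 3.01, 3.01, 3.01].

### API

Orientations are given as a unit quaternion [x, y, z, w].
In Python, from workcell import readout, vision, manip gives the robot as it stands. The module is installed in compiled form; this text tells all that it offers.
- The arm moves only by the tool apply_moves, never from a script. Its argument "commands" is a list of rows, each a list of 6 numbers: the shift along the world's x, y, z as a fraction of full scale, then the turn, a rotation vector about the world's x, y, z as a fraction of full scale. A call has 1 to 20 rows; each row shifts and turns the commanded pose from where the row before left it; what a row does not reach is not made up. Full scale, the value 1, is 0.03 m for a shift and pi rad for a turn. A row lasts 1/8 s, in which the tool goes at most 62.5 mm and 10.7 degrees, less where a joint would pass 70% of its speed; a pose out of reach is approached as far as the arm can. A call with a number of a shift or a turn outside -1 to 1 is refused whole. A call with a gripper value outside its range is refused whole. "grip" is the closure, from 0 (fully open) to 1 (shut), set as the call begins (left out, the last holds). The fingers move at their own pace and stop on an object; "force" is the grip in N (left out, the last holds). Time passes only in rows, so rows that do not move let the fingers close. It gives the time, the measured TCP pose, the force, the opening and the grip force at its end, in the units of the state.
- readout.get_state(): the state, without advancing time (a new reading comes with each control period).
- vision.capture(name): name is "scene" or "top" or "wrist"; returns the picture (400x640x3 uint8, red, green, blue); there is no depth.
- vision.camera_model(name): a dict with "mtx" (3x3 intrinsics, pixels), "camera_from_world" (4x4, takes a point from world to camera coordinates); the wrist camera has in their place "mount" (4x4, takes a point from camera to tool coordinates, whose origin is the TCP and whose axes are the flange's). Camera axes: x right, y down, z forward; pixel columns grow to the right and rows downward; lengths in m; the calibration is good to about 2 mm. A picture is of the moment at which its call begins: read the wrist's pose just before it. camera_model takes no time and is no camera call.
- manip.close_job(): hands the job in; it is judged then, once.
Trained networks look in the newest picture that a camera, given by its name, has taken for a name from the list of things; names that differ only in an ending like _2 or _b are one class to them, and where a whole thing is asked for, a point or a joint stands for the part that bears it (a point fixed in the world has none). Each returns a list of dicts, best first, with "conf" (0 to 1); they miss things now and then, are a little off and sometimes report something else, mostly with a low value. They report only what shows in the picture. A call takes as long as a camera call. They do not tell look-alikes from the thing itself.
- vision.spot_in(camera, label): "pixel" ([column, row] in pixels, amid what is visible of it).
- vision.place_of(camera, label): "pixel" ([column, row] in pixels: a listed point, or the origin of a listed thing).
The state is a dict: "time_s": time; "joints": joint angles; "joint_velocities": joint speeds; "joint_torque": joint torques, N m; "eef_pos": TCP position; "ee_rot": TCP orientation; "wrist_force": force on the tool from outside, world axes, zero at the start; "wrist_torque": the same for the moment, N m; "finger_gap": opening from 0.0 (shut) to 1.0 (fully open); "finger_force": force on a finger pad.
Only numpy, scipy, OpenCV 4.12 (cv2) and the standard library are available. Lean on these libraries where they do the work, as an engineer would, in place of code of your own. Each camera call takes 0.05 s, during which the arm holds its last target. There are 200 camera calls.

### The job

Prime the bare white lotus holder: set it upright in the middle of the decorating turntable, one of its long sides facing the nozzle of the spray can clamped in the bracket, without dropping it. Only then press the can's nozzle button right down, hold it there for about half a second and let it spring back up. The half-painted lotus holder is still wet and the can's grey cap is not needed: leave both where they are.

Things in the scene. Friction and masses are not known exactly. Their poses are not given: they have to be found in the camera images.
- lotus_raw: the all-white, unpainted resin lotus holder to be primed, 0.16 kg, loose, upright on the bench. Origin: middle of its underside. Its y axis is its long side (112 mm: pad from y -48 to +54 mm), x its short side (pad from x -35 to +34 mm, 10 mm thick; leaves above it equally wide, up to 55 mm high). A bud 14 mm thick stands at x 13, y -37 mm, up to 77 mm. Grip it across x.
- lotus_half: the half-painted wet lotus holder (green leaves, bud and parts of the pad still white), same shape and size as the white one, loose on the bench near it; not to be moved
- spray_stand: fixed spray station: small grey aerosol can of 53 mm diameter, clamped upright in a bracket on a cardboard sheet 3 mm thick. Origin: on the bench under the can's axis. x points where the nozzle sprays, over the turntable; z up. The can's rigid shoulder ends at z 120 mm; the sheet reaches from x -50 to +335 mm, y about +-120 mm
- nozzle_top (a point): centre of the top of the can's white nozzle button, 22 mm in diameter, 140 mm above the bench when up; press it straight down
- nozzle (a joint): travel of the nozzle button in m: 0 up, 0.0045 right down on its stop; spring-loaded, 1.5 N to start moving, 4.5 N at the stop
- turntable: decorating turntable, fixed base on the cardboard sheet; its white wheel, 171 mm in diameter, turns freely about the upright axis. Origin: middle of the foot, 3 mm above the bench
- wheel_top (a point): centre of the upper face of the turntable's wheel, 58 mm above its foot (61 mm above the bench), 200 to 240 mm from the can's axis
- primer_cap: the can's loose grey plastic cap, 55 mm in diameter, 40 mm high, standing open end down on the cardboard beside the can; not to be moved. Its origin: middle of its lower rim
Not all that is in view belongs to the job. Several things have the shape of the lotus_raw; the one meant has the colours described above.

How it is judged:
By the outcome, as a careful person would: the job done as asked, in the order asked, and still so for the second after the job is handed in, with the robot touching nothing.
It also fails if it takes over 48 s, if anything falls off the work surface, if the arm or the gripper's body presses on something with over 40 N, if the wrist force passes 120 N, or if a joint passes its speed limit or range.

## Working session

There is one attempt and no reset: what is moved stays moved. The work goes in short steps, Python scripts to look and compute and a tool call to move; the robot and the scene stay as the last step left them, time stands still between calls to the robot, and variables do not carry over. Pictures are saved under pics/ and viewed, at most 10 in all, crops included, and the job is handed in when it is done.

Besides the shell and the picture viewer there is one more tool, called after "Request:" as a command line: name --pt "numbers of a row" for each row, then --argument value for the rest. apply_moves: Moves the arm, as the interface text tells. Shift numbers are shares of 0.03 m and turn numbers shares of pi rad, none past 1 either way. Its arguments: {"type":"object","properties":{"commands":{"type":"array","items":{"type":"array","items":{"type":"number","minimum":-1,"maximum":1}}},"grip":{"type":"number"},"force":{"type":"number"}},"required":["commands"]}

```bash
mkdir -p pics
cat > h.py <<'E'
import numpy as np, cv2
from workcell import readout, vision, manip
from scipy.spatial.transform import Rotation as R
def cam(n):
    m=vision.camera_model(n);K=np.array(m["mtx"])
    if n=="wrist":
        s=readout.get_state();T=np.eye(4);T[:3,:3]=R.from_quat(s["ee_rot"]).as_matrix();T[:3,3]=s["eef_pos"]
        return K,np.linalg.inv(T@np.array(m["mount"]))
    return K,np.array(m["camera_from_world"])
def ray(c,px):
    K,E=c;d=np.linalg.inv(K)@[px[0],px[1],1];Rm=E[:3,:3];o=-Rm.T@E[:3,3];d=Rm.T@d
    return o,d/np.linalg.norm(d)
def onz(c,px,z):
    o,d=ray(c,px);return o+d*(z-o[2])/d[2]
def tri(*rs):
    A=0;b=0
    for o,d in rs:
        P=np.eye(3)-np.outer(d,d);A=A+P;b=b+P@o
    p=np.linalg.solve(A,b);return p,[float(np.linalg.norm((np.eye(3)-np.outer(d,d))@(p-o))) for o,d in rs]
def proj(c,p):
    K,E=c;q=E[:3,:3]@p+E[:3,3];q=K@q;return q[:2]/q[2]
def snap(n,f=None):
    c=cam(n);im=vision.capture(n)
    if f: cv2.imwrite("pics/"+f,im[:,:,::-1])
    return c,im
E
python3 - <<'E'
from h import *
np.set_printoptions(precision=3,suppress=True)
ims=[]
for n in("scene","top"):
    c,im=snap(n);ims.append(im)
    print(n,"cam at",-c[1][:3,:3].T@c[1][:3,3])
    for l in("lotus_raw","lotus_half","spray_stand","nozzle_top","wheel_top","turntable","primer_cap"):
        for r in vision.place_of(n,l)[:4]:
            z={"nozzle_top":.14,"wheel_top":.061}.get(l,0.003 if l in("turntable","primer_cap") else 0)
            print(l,round(r["conf"],2),np.array(r["pixel"]).round(),onz(c,r["pixel"],z))
    cv2.imwrite(f"pics/{n}.png",im[:,:,::-1])
E
```

```text
scene cam at [0.639 0.5   1.058]
lotus_raw 0.63 [366. 195.] [ 0.401 -0.221  0.   ]
lotus_raw 0.6 [338. 138.] [ 0.455 -0.493  0.   ]
lotus_raw 0.58 [297. 193.] [ 0.632 -0.26   0.   ]
lotus_half 0.92 [353. 162.] [ 0.419 -0.369  0.   ]
spray_stand 0.57 [336. 328.] [0.568 0.208 0.   ]
nozzle_top 0.52 [338. 316.] [0.568 0.219 0.14 ]
wheel_top 0.9 [336. 248.] [ 0.538 -0.004  0.061]
wheel_top 0.4 [334. 256.] [0.547 0.022 0.061]
turntable 0.57 [334. 260.] [0.543 0.007 0.003]
primer_cap 0.71 [306. 331.] [0.648 0.208 0.003]
top cam at [ 0.464 -0.119  1.018]
lotus_raw 0.95 [351. 243.] [ 0.403 -0.22   0.   ]
lotus_raw 0.67 [359. 163.] [ 0.625 -0.244  0.   ]
lotus_raw 0.6 [451. 220.] [ 0.463 -0.498  0.   ]
lotus_half 0.75 [400. 232.] [ 0.433 -0.355  0.   ]
spray_stand 0.7 [190. 184.] [0.569 0.222 0.   ]
nozzle_top 0.41 [169. 179.] [0.566 0.225 0.14 ]
wheel_top 0.87 [267. 192.] [0.54  0.004 0.061]
turntable 0.61 [270. 191.] [0.547 0.004 0.003]
primer_cap 0.82 [194. 151.] [0.659 0.211 0.003]
primer_cap 0.54 [361. 160.] [ 0.632 -0.25   0.003]
```

View pics/scene.png

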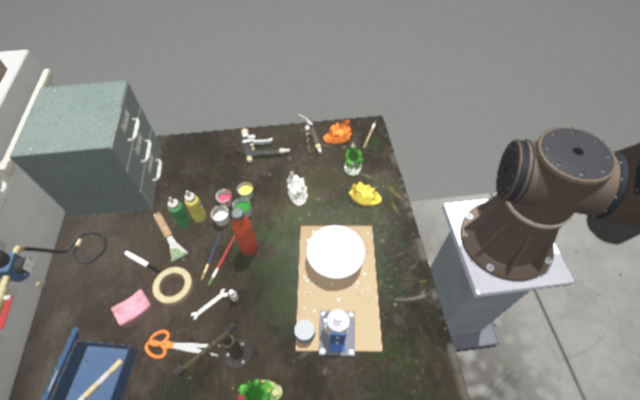

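View pics/top.png

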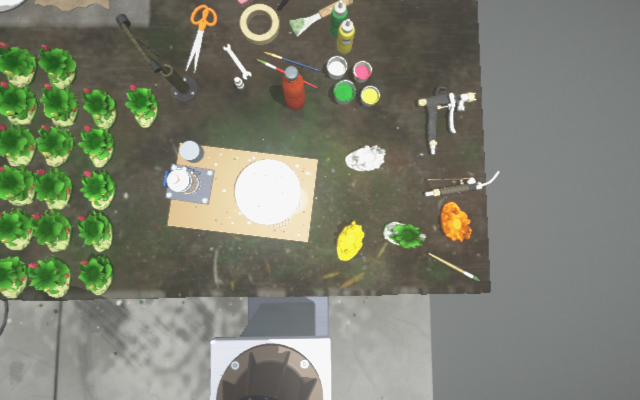

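The scene view shows four lotus shapes: white (297,190), half-painted green (353,160), yellow (365,195) and orange (338,132). In the top view they are at white (365,158), half (404,234), yellow (350,241) and orange (456,222). I choose the all-white one, at about (0.63,-0.25). The can with its white button is at top (180,178), the wheel at (267,192) and the cap at (191,151).

Request:
apply_moves --pt "1 -1 0 0 0 0" --pt "1 -1 0 0 0 0" --pt "1 -1 0 0 0 0" --pt "1 -1 0 0 0 0" --pt "1 -1 0 0 0 0" --pt "1 -1 0 0 0 0" --pt "1 -1 0 0 0 0" --pt "1 -1 0 0 0 0" --pt "1 -1 0 0 0 0" --pt "1 -1 0 0 0 0" --pt "1 -1 0 0 0 0" --pt "1 -1 0 0 0 0" --pt "1 -1 0 0 0 0" --pt "0 -1 0 0 0 0" --pt "0 -1 0 0 0 0" --pt "0 -1 0 0 0 0" --pt "0 -1 0 0 0 0" --pt "0 -1 0 0 0 0" --pt "0 -1 0 0 0 0" --pt "0 -1 0 0 0 0" --grip 0

```text
time_s: 3.3
eef_pos: [0.5757, 0.0219, 0.2504]
ee_rot: [0.144, 0.99, -0.0, 0.0]
wrist_force: [0.4, 0.1, -0.6]
finger_gap: 0.998
finger_force: 0.0
```

Run:
```python
from h import *
np.set_printoptions(precision=3,suppress=True)
s=readout.get_state();print(s["time_s"],s["eef_pos"],s["ee_rot"],s["joints"])
m=vision.camera_model("wrist");print(m["mtx"],m["mount"])
c,im=snap("wrist","w1.png")
for l in("lotus_raw","wheel_top","nozzle_top","spray_stand"):
    for r in vision.place_of("wrist",l)[:3]: print(l,r["conf"],r["pixel"],onz(c,r["pixel"],{"nozzle_top":.14,"wheel_top":.061}.get(l,0)))
np.savez("w1.npz",E=c[1])
```

```text
3.3 [0.576 0.022 0.25 ] [ 0.144  0.99  -0.     0.   ] [-0.015  0.377  1.77  -0.     0.995 -1.296]
[[306.255   0.    319.425]
 [  0.    306.255 199.155]
 [  0.      0.      1.   ]] [[-0.001 -0.946 -0.325  0.084]
 [ 1.    -0.002  0.001  0.   ]
 [-0.001 -0.325  0.946 -0.125]
 [ 0.     0.     0.     1.   ]]
lotus_raw 0.98 [134.6, 261.1] [ 0.632 -0.263  0.   ]
lotus_raw 0.77 [78.6, 86.3] [ 0.408 -0.216  0.   ]
wheel_top 0.61 [290.2, 155.5] [0.545 0.    0.061]
nozzle_top 0.88 [564.4, 123.1] [0.568 0.216 0.14 ]
spray_stand 0.84 [473.9, 109.6] [0.565 0.216 0.   ]
```

View pics/w1.png

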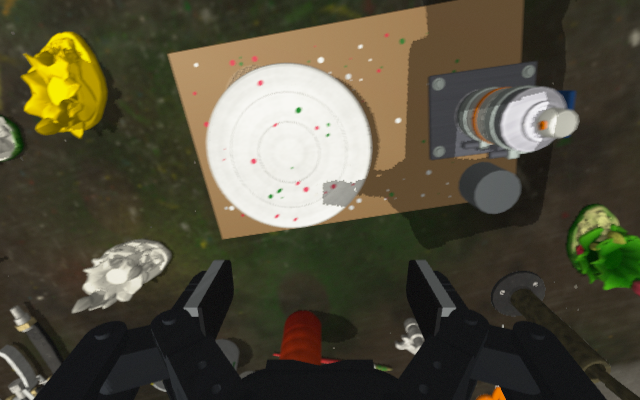

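The wrist view shows the white lotus at (122,275), yellow at (65,85), the half-painted edge at (8,138), the wheel at (289,148) and the nozzle button at (558,123). I'll move over the white one for a second view.

Request:
apply_moves --pt "0 -1 0 0 0 0" --pt "0 -1 0 0 0 0" --pt "0 -1 0 0 0 0" --pt "0 -1 0 0 0 0" --pt "0 -1 0 0 0 0" --pt "0 -1 0 0 0 0" --pt "0 -1 0 0 0 0" --pt "0 -1 0 0 0 0" --pt "0 -1 0 0 0 0" --pt "0 0 0 0 0 0"

```text
time_s: 4.8
eef_pos: [0.5761, -0.2479, 0.2502]
ee_rot: [0.145, 0.989, -0.0, 0.0]
wrist_force: [-0.0, 1.8, 0.2]
finger_gap: 0.999
finger_force: 0.0
```

Run:
```python
from h import *
np.set_printoptions(precision=3,suppress=True)
c,im=snap("wrist")
c1=(c[0],np.load("w1.npz")["E"])
rs=vision.place_of("wrist","lotus_raw")
for r in rs[:3]: print(r,onz(c,r["pixel"],0))
np.savez("w2.npz",E=c[1])
p=min(rs,key=lambda r:abs(onz(c,r["pixel"],0)[0]-.63))["pixel"]
print(tri(ray(c1,[134.6,261.1]),ray(c,p)))
cs=cam("scene"),cam("top")
print(tri(ray(cs[0],[338,316]),ray(cs[1],[169,179]),ray(c1,[564.4,123.1])), "nozzle")
print(tri(ray(cs[0],[336,248]),ray(cs[1],[267,192]),ray(c1,[290.2,155.5])), "wheel")
# wheel by white-disc ellipse at z=.061 in w1 and top
for f,cc,roi in(("w1.png",c1,(190,50,390,240)),("top.png",cs[1],(225,150,310,235)),("scene.png",cs[0],(295,220,375,285))):
    I=cv2.imread("pics/"+f);x0,y0,x1,y1=roi;g=I[y0:y1,x0:x1].min(2)
    m=(g>130).astype(np.uint8);m=cv2.morphologyEx(m,cv2.MORPH_CLOSE,np.ones((7,7)))
    k=max(cv2.findContours(m,cv2.RETR_EXTERNAL,cv2.CHAIN_APPROX_NONE)[0],key=cv2.contourArea)[:,0]
    h=cv2.convexHull(k)[:,0]+[x0,y0];P=np.array([onz(cc,q,.061)[:2] for q in h])
    ce,ra=cv2.minEnclosingCircle(P.astype(np.float32));print(f,ce,ra)
v=cv2.resize(im[60:360,120:520],(800,600),interpolation=cv2.INTER_CUBIC);cv2.imwrite("pics/w2c.png",v[:,:,::-1]);cv2.imwrite("pics/w2.png",im[:,:,::-1])
```

```text
{'pixel': [303.6, 7.2], 'conf': 0.71} [ 0.407 -0.214  0.   ]
{'pixel': [89.8, 131.4], 'conf': 0.66} [ 0.457 -0.5    0.   ]
{'pixel': [324.6, 211.3], 'conf': 0.59} [ 0.638 -0.259  0.   ]
(array([ 0.632, -0.258,  0.007]), [0.002330158194885171, 0.002330158194885128])
(array([0.567, 0.22 , 0.14 ]), [0.0012100759544653463, 0.0045622967455954296, 0.0037088009588799207]) nozzle
(array([0.54 , 0.002, 0.074]), [0.0015899263108727717, 0.00097241444384567, 0.002242332679678454]) wheel
w1.png (0.538650393486023, -0.000980268931016326) 0.09578631073236465
top.png (0.541175127029419, 0.004312340170145035) 0.15485888719558716
scene.png (0.539131224155426, 0.014652900397777557) 0.14874418079853058
```

View pics/w2c.png

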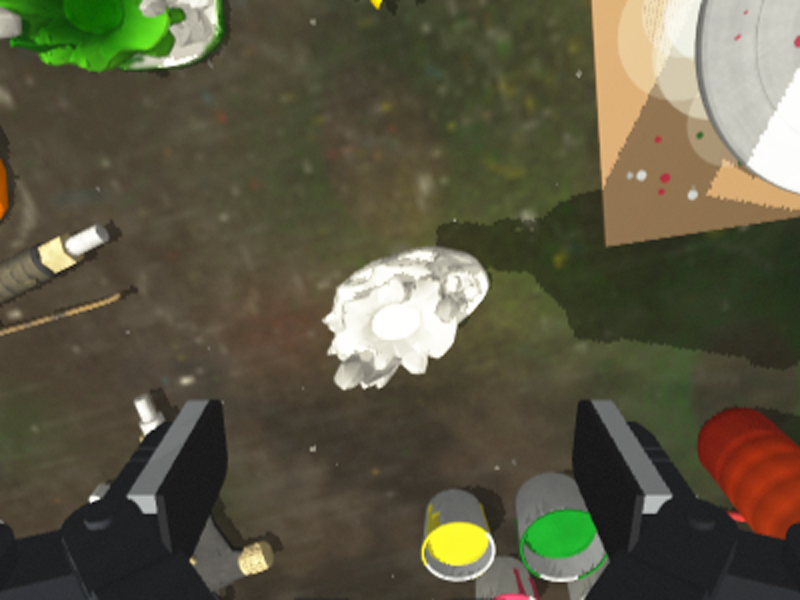

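This shows the white lotus all white, at crop (410,315), with its long axis running from lower left to upper right. The half-painted one is at upper left (110,30), well clear, and the paint pots are at (460,540) and (560,530). Next I'll take a view from straight above for its yaw.

Request:
apply_moves --pt "1 0 0 0 0 0" --pt "1 0 0 0 0 0" --pt "1 0 0 0 0 0" --pt "1 0 0 0 0 0" --pt "0.8 0 0 0 0 0" --pt "0 0 0 0 0 0"

```text
time_s: 5.65
eef_pos: [0.7211, -0.2451, 0.2497]
ee_rot: [0.143, 0.99, 0.0, -0.0]
wrist_force: [0.2, 0.6, -0.0]
finger_gap: 1.001
finger_force: 0.0
```

Run:
```python
from h import *
np.set_printoptions(precision=3,suppress=True)
c,im=snap("wrist","w3.png");np.savez("w3.npz",E=c[1])
K=c[0]
for r in vision.place_of("wrist","lotus_raw")[:3]: print(r,onz(c,r["pixel"],0))
views=[("w%d.png"%i,(K,np.load("w%d.npz"%i)["E"])) for i in(1,2,3)]+[("top.png",cam("top")),("scene.png",cam("scene"))]
X=np.arange(.54,.73,.002);Y=np.arange(-.36,-.16,.002);Z=np.arange(.003,.08,.006)
G=np.stack(np.meshgrid(X,Y,Z,indexing="ij"),-1);V=np.ones(G.shape[:3],bool);n=0*V.astype(int)
tiles=[]
for f,cc in views:
    I=cv2.imread("pics/"+f);hsv=cv2.cvtColor(I,cv2.COLOR_BGR2HSV)
    m=((hsv[...,1]<60)&(hsv[...,2]>85)).astype(np.uint8)
    m=cv2.morphologyEx(m,cv2.MORPH_CLOSE,np.ones((5,5)))
    u=proj(cc,np.array([.632,-.258,.02]))
    nn,L,st,ce=cv2.connectedComponentsWithStats(m);j=L[int(u[1]),int(u[0])]
    m=(L==j);print(f,u,j,st[j])
    q=G@cc[1][:3,:3].T+cc[1][:3,3];q=q@cc[0].T;q=np.rint(q[...,:2]/q[...,2:]).astype(int)
    ok=(q[...,0]>=0)&(q[...,0]<640)&(q[...,1]>=0)&(q[...,1]<400)
    mm=np.zeros(ok.shape,bool);mm[ok]=m[q[ok][:,1],q[ok][:,0]];n+=mm
    s=int(45 if f[0]=="w" else 25);y0=max(int(u[1])-s,0);x0=max(int(u[0])-s,0)
    a=I[y0:y0+2*s,x0:x0+2*s].copy();b=a.copy();b[m[y0:y0+2*s,x0:x0+2*s]]=(0,0,255)
    tiles.append(np.vstack([cv2.resize(t,(160,160),interpolation=cv2.INTER_CUBIC) for t in(a,b)]))
V=n>=5
np.savez("hull.npz",n=n)
for k in range(0,len(Z)):
    P=G[:,:,k,:2][V[:,:,k]]
    if len(P)<15: print(Z[k],len(P));continue
    r=cv2.minAreaRect(P.astype(np.float32)*1000);print(Z[k].round(3),len(P),P.mean(0),np.round(r[0],0),np.round(r[1],0),round(r[2],1))
cv2.imwrite("pics/t.png",np.hstack(tiles))
```

```text
{'pixel': [286.3, 99.4], 'conf': 0.89} [ 0.636 -0.259  0.   ]
w1.png [129.364 267.609] 33 [  71  239  100   75 4141]
w2.png [324.316 212.978] 45 [ 281  183   84   72 4073]
w3.png [284.579  96.066] 18 [ 235   63   96   73 4911]
top.png [364.854 159.13 ] 1 [     0      0    640    400 202858]
scene.png [296.978 189.73 ] 1 [     0      0    640    400 200295]
0.003 1372 [ 0.634 -0.264] [ 635. -265.] [110.  66.] 90.0
0.009 1406 [ 0.633 -0.262] [ 632. -265.] [ 66. 113.] 19.4
0.015 1365 [ 0.632 -0.262] [ 632. -264.] [ 65. 113.] 16.4
0.021 1316 [ 0.632 -0.263] [ 632. -263.] [ 66. 110.] 14.9
0.027 1260 [ 0.632 -0.263] [ 632. -263.] [ 65. 109.] 13.0
0.033 1195 [ 0.632 -0.263] [ 630. -263.] [ 65. 104.] 23.2
0.039 1136 [ 0.632 -0.262] [ 632. -261.] [ 62. 102.] 18.4
0.045 1062 [ 0.632 -0.262] [ 633. -259.] [98. 62.] 90.0
0.051 970 [ 0.632 -0.262] [ 634. -261.] [74. 78.] 57.5
0.057 856 [ 0.631 -0.261] [ 631. -262.] [55. 90.] 42.5
0.063 755 [ 0.63 -0.26] [ 632. -261.] [50. 88.] 42.3
0.069 651 [ 0.629 -0.259] [ 631. -260.] [46. 87.] 42.5
0.075 538 [ 0.628 -0.258] [ 631. -260.] [42. 82.] 42.5
```

View pics/t.png

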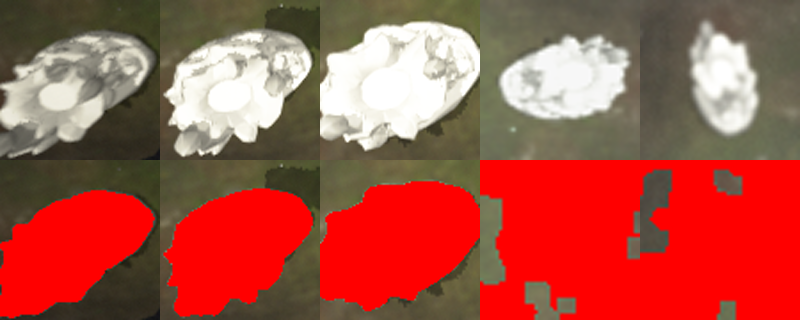

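The mask tiles show clean silhouettes in the three wrist views, but the top and scene masks leaked. The bud is the prong at lower left, the -y/+x end. I'll tighten the masks and refit.

```bash
cat > fit.py <<'E'
from h import *
np.set_printoptions(precision=4,suppress=True)
def masks():
    K=cam("top")[0];K=np.array(vision.camera_model("wrist")["mtx"]);out=[]
    for f,cc,th in[("w%d.png"%i,(K,np.load("w%d.npz"%i)["E"]),85) for i in(1,2,3)]+[("top.png",cam("top"),105),("scene.png",cam("scene"),105)]:
        hsv=cv2.cvtColor(cv2.imread("pics/"+f),cv2.COLOR_BGR2HSV);m=((hsv[...,1]<60)&(hsv[...,2]>th)).astype(np.uint8)
        if f[0]=="w": m=cv2.morphologyEx(m,cv2.MORPH_CLOSE,np.ones((5,5)))
        u=proj(cc,np.array([.632,-.258,.02]));_,L,st,_=cv2.connectedComponentsWithStats(m);j=L[int(u[1]),int(u[0])]
        print(f,st[j]);out.append((cc,L==j))
    return out
M=masks()
X=np.arange(.54,.73,.002);Y=np.arange(-.36,-.16,.002);Z=np.arange(.003,.08,.006)
G=np.stack(np.meshgrid(X,Y,Z,indexing="ij"),-1);n=np.zeros(G.shape[:3],int)
for cc,m in M:
    q=G@cc[1][:3,:3].T+cc[1][:3,3];q=q@cc[0].T;q=np.rint(q[...,:2]/q[...,2:]).astype(int);n+=m[q[...,1].clip(0,399),q[...,0].clip(0,639)]
V=n==5
for k in range(len(Z)):
    P=G[:,:,k,:2][V[:,:,k]]
    if len(P)<50: continue
    best=[]
    for a in np.arange(0,41,2.):
        u=np.array([np.cos(np.radians(a)),np.sin(np.radians(a))]);v=np.array([-u[1],u[0]]);best.append((np.ptp(P@u),a,u*(P@u).max()/2+u*(P@u).min()/2+v*((P@v).max()+(P@v).min())/2,np.ptp(P@v)))
    w=min(best,key=lambda t:t[0]);ev,ew=np.linalg.eigh(np.cov(P.T));e=ew[:,1]
    print(Z[k].round(3),len(P),P.mean(0),"pca",np.degrees(np.arctan(-e[0]/e[1])).round(1),"minw",w)
E
python3 fit.py
```

```text
w1.png [  71  239  100   75 4141]
w2.png [ 281  183   84   72 4073]
w3.png [ 235   63   96   73 4911]
top.png [     0      0    640    400 126298]
scene.png [ 286  169   93  111 4344]
0.003 1372 [ 0.6339 -0.264 ] pca 9.7 minw (np.float64(0.06539354771917516), np.float64(16.0), array([ 0.6337, -0.2668]), np.float64(0.11235408309282313))
0.009 1405 [ 0.6328 -0.2625] pca 9.4 minw (np.float64(0.06581188895288909), np.float64(18.0), array([ 0.6323, -0.2648]), np.float64(0.11331670370130609))
0.015 1363 [ 0.6324 -0.2625] pca 9.8 minw (np.float64(0.06512484846220046), np.float64(16.0), array([ 0.6322, -0.2642]), np.float64(0.1131740570614318))
0.021 1316 [ 0.632  -0.2628] pca 9.9 minw (np.float64(0.06646395317796716), np.float64(14.0), array([ 0.6316, -0.2633]), np.float64(0.11011422014100042))
0.027 1258 [ 0.6319 -0.2628] pca 10.5 minw (np.float64(0.06538938841170228), np.float64(12.0), array([ 0.6323, -0.2626]), np.float64(0.10938235131397078))
0.033 1193 [ 0.6318 -0.2625] pca 12.4 minw (np.float64(0.06452336172541506), np.float64(14.0), array([ 0.6319, -0.2608]), np.float64(0.10526534965
[... 387 characters left out ...]
729937), np.float64(12.0), array([ 0.6321, -0.2606]), np.float64(0.1001395203949782))
0.057 856 [ 0.6311 -0.2608] pca 20.2 minw (np.float64(0.052746170074355836), np.float64(22.0), array([ 0.6309, -0.2613]), np.float64(0.09949863465405717))
0.063 754 [ 0.6304 -0.26  ] pca 21.4 minw (np.float64(0.04835846447838699), np.float64(26.0), array([ 0.6303, -0.2608]), np.float64(0.0967610324622159))
0.069 648 [ 0.6295 -0.2592] pca 22.1 minw (np.float64(0.044423375232825246), np.float64(34.0), array([ 0.6305, -0.2607]), np.float64(0.09138916863407631))
0.075 535 [ 0.6284 -0.2576] pca 22.7 minw (np.float64(0.0412875356640649), np.float64(28.0), array([ 0.6289, -0.2611]), np.float64(0.0899056488040188))
```

Request:
apply_moves --pt "-0.49 -0.09 0 0 0 -0.055" --pt "-0.49 -0.09 0 0 0 -0.055" --pt "-0.49 -0.09 0 0 0 -0.055" --pt "-0.49 -0.09 0 0 0 -0.055" --pt "-0.49 -0.09 0 0 0 -0.055" --pt "-0.49 -0.09 0 0 0 -0.055" --pt "0 0 -1 0 0 0" --pt "0 0 -1 0 0 0" --pt "0 0 -1 0 0 0" --pt "0 0 -1 0 0 0" --pt "0 0 0 0 0 0" --pt "0 0 0 0 0 0"

```text
time_s: 7.25
eef_pos: [0.6317, -0.2633, 0.1317]
ee_rot: [0.616, 0.788, 0.0, 0.001]
wrist_force: [-0.0, -1.3, 0.8]
finger_gap: 1.002
finger_force: 0.0
```

Run:
```python
from h import *
np.set_printoptions(precision=4,suppress=True)
s=readout.get_state();print(s["time_s"],s["eef_pos"],s["ee_rot"],s["joints"])
Rm=R.from_quat(s["ee_rot"]).as_matrix();print("tool y ang",np.degrees(np.arctan2(Rm[1,1],Rm[0,1])),"z",Rm[:,2])
c,im=snap("wrist")
o=np.array([.633,-.261]);a=np.radians(14);u=np.array([np.cos(a),np.sin(a)]);v=np.array([-u[1],u[0]])
for z,col in((0,(255,0,0)),(.045,(0,0,255))):
    q=np.array([proj(c,np.r_[o+u*x+v*y,z]) for x,y in((-.035,-.048),(.034,-.048),(.034,.054),(-.035,.054))]);cv2.polylines(im,[q.astype(int)],True,col,1)
b=proj(c,np.r_[o+u*.013-v*.037,.077]);cv2.circle(im,tuple(b.astype(int)),5,(0,255,0),1)
cv2.imwrite("pics/w4.png",im[:,:,::-1])
```

```text
7.25 [ 0.6317 -0.2633  0.1317] [0.6157 0.788  0.0001 0.0005] [-0.4393  0.6497  1.6118  0.      0.879  -0.6835]
tool y ang 13.996538160363903 z [ 0.001  -0.0005 -1.    ]
```

View pics/w4.png

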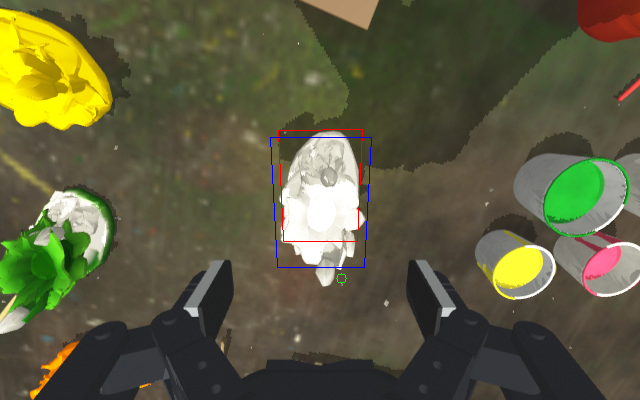

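The overlay fits the white lotus, which spans columns 282–365 with the pad tip at (325,130). The bud at (327,280) puts the yaw nearer 10°. The fingers straddle it at columns 232 and 408, and nothing else is between them. I'll correct by -4°, descend and grip.

Request:
apply_moves --pt "0.05 0.07 0 0 0 -0.022" --pt "0 0 -0.84 0 0 0" --pt "0 0 -0.84 0 0 0" --pt "0 0 -0.84 0 0 0" --pt "0 0 -0.84 0 0 0" --pt "0 0 0 0 0 0" --pt "0 0 0 0 0 0"

```text
time_s: 8.18
eef_pos: [0.6339, -0.2616, 0.0312]
ee_rot: [0.643, 0.766, 0.0, 0.001]
wrist_force: [0.1, 0.1, 0.1]
finger_gap: 1.0
finger_force: 0.0
```

Request:
apply_moves --pt "0 0 0 0 0 0" --pt "0 0 0 0 0 0" --pt "0 0 0 0 0 0" --pt "0 0 0 0 0 0" --pt "0 0 0 0 0 0" --pt "0 0 0 0 0 0" --grip 1 --force 35

```text
time_s: 8.93
eef_pos: [0.6338, -0.2616, 0.0314]
ee_rot: [0.643, 0.766, 0.0, 0.001]
wrist_force: [-4.0, 1.7, 14.7]
finger_gap: 0.716
finger_force: 34.2
```

Request:
apply_moves --pt "0 0 0.3 0 0 0" --pt "0 0 0.7 0 0 0" --pt "0 0 1 0 0 0" --pt "0 0 0 0 0 0" --pt "0 0 0 0 0 0"

```text
time_s: 9.55
eef_pos: [0.633, -0.2612, 0.0899]
ee_rot: [0.643, 0.766, 0.0, 0.0]
wrist_force: [-0.6, -0.5, -2.2]
finger_gap: 0.713
finger_force: 38.3
```

Run:
```python
from h import *
s=readout.get_state();print(s["time_s"],s["eef_pos"],s["wrist_force"],s["finger_gap"],s["finger_force"],s["wrist_torque"])
c,im=snap("wrist","w5.png")
```

```text
9.55 [ 0.63297404 -0.26116162  0.08988096] [-0.56088854 -0.51824839 -2.23191178] 0.7127007957383504 38.32400003622752 [ 0.0375845   0.01114189 -0.00687016]
```

View pics/w5.png

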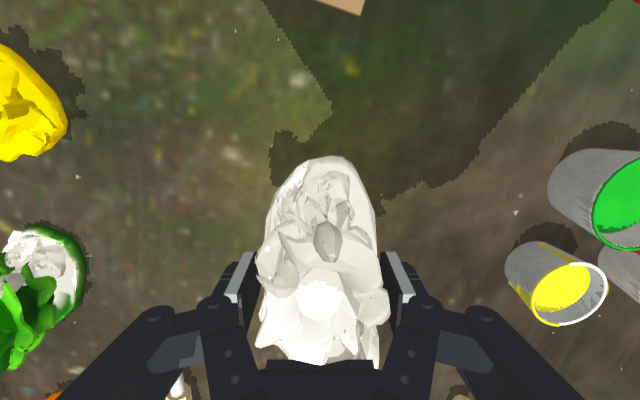

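The lotus is held upright and clear of the bench (310,270), and the half-painted one at (40,290) is untouched. Now I'll refine the wheel centre from the saved pictures.

Run:
```python
from h import *
from scipy.optimize import minimize
np.set_printoptions(precision=4,suppress=True)
K=np.array(vision.camera_model("wrist")["mtx"])
t=np.linspace(0,2*np.pi,180,endpoint=False);C=np.c_[np.cos(t),np.sin(t)]
for f,cc in(("w1.png",(K,np.load("w1.npz")["E"])),("top.png",cam("top")),("scene.png",cam("scene"))):
    I=cv2.imread("pics/"+f).astype(np.float32);S=cv2.GaussianBlur(I.max(2)-I.min(2),(0,0),1)
    def samp(p,r,z):
        P=np.c_[p+C*r,np.full(180,z)];q=P@cc[1][:3,:3].T+cc[1][:3,3];q=q@cc[0].T;q=(q[:,:2]/q[:,2:]).astype(np.float32)
        return cv2.remap(S,q[None,:,0],q[None,:,1],cv2.INTER_LINEAR)[0]
    def cost(x,z=.061): return -np.mean(np.clip(samp(x[:2],x[2]+.004,z)-samp(x[:2],x[2]-.004,z),0,40))
    for z in(.061,.055,.045):
        b=min((minimize(cost,[x,y,r],args=(z,),method="Nelder-Mead",options=dict(initial_simplex=[[x,y,r],[x+.006,y,r],[x,y+.006,r],[x,y,r+.003]])) for x in(.535,.545) for y in(-.005,.005) for r in (.0855,.09)),key=lambda o:o.fun)
        print(f,z,b.x,b.fun)
```

```text
w1.png 0.061 [0.539  0.0006 0.0844] -38.42995834350586
w1.png 0.055 [ 0.5398 -0.0002  0.0861] -38.43245315551758
w1.png 0.045 [ 0.5412 -0.0016  0.0889] -38.426902770996094
top.png 0.061 [0.5423 0.0014 0.0856] -35.164085388183594
top.png 0.055 [0.5428 0.0022 0.0861] -35.13402557373047
top.png 0.045 [0.5435 0.0035 0.087 ] -35.082645416259766
scene.png 0.061 [0.5411 0.0043 0.087 ] -32.47172927856445
scene.png 0.055 [0.5408 0.0013 0.0876] -32.406776428222656
scene.png 0.045 [ 0.5397 -0.0038  0.0885] -32.30278778076172
```

Request:
apply_moves --pt "0 0 1 0 0 0" --pt "0 0 1 0 0 0" --pt "-0.343 0.973 0 0 0 0.045" --pt "-0.343 0.973 0 0 0 0.045" --pt "-0.343 0.973 0 0 0 0.045" --pt "-0.343 0.973 0 0 0 0.045" --pt "-0.343 0.973 0 0 0 0.045" --pt "-0.343 0.973 0 0 0 0.045" --pt "-0.343 0.973 0 0 0 0.045" --pt "-0.343 0.973 0 0 0 0.045" --pt "-0.343 0.973 0 0 0 0.045" --pt "0 0 0 0 0 0" --pt "0 0 0 0 0 0"

```text
time_s: 11.22
eef_pos: [0.5404, 0.0013, 0.1491]
ee_rot: [0.062, 0.998, -0.0, -0.0]
wrist_force: [-0.4, -0.6, -1.1]
finger_gap: 0.715
finger_force: 38.7
```

Run:
```python
from h import *
s=readout.get_state();print(s["time_s"],s["eef_pos"],s["ee_rot"],s["finger_gap"],s["wrist_force"])
Rm=R.from_quat(s["ee_rot"]).as_matrix();print("tool y ang",np.degrees(np.arctan2(Rm[1,1],Rm[0,1])))
```

```text
11.225 [0.5404057  0.00133862 0.14909837] [ 6.21471733e-02  9.98066953e-01 -6.68555830e-05 -2.87221001e-04] 0.7149780750414442 [-0.40431805 -0.62727879 -1.13063291]
tool y ang 82.8738687442773
```

Request:
apply_moves --pt "0 0 -0.6 0 0 0" --pt "0 0 -0.6 0 0 0" --pt "0 0 -0.4 0 0 0" --pt "0 0 -0.15 0 0 0" --pt "0 0 0 0 0 0" --pt "0 0 0 0 0 0"

```text
time_s: 11.98
eef_pos: [0.5407, 0.0014, 0.0974]
ee_rot: [0.062, 0.998, -0.0, 0.0]
wrist_force: [0.0, -0.9, -1.7]
finger_gap: 0.717
finger_force: 38.7
```

Request:
apply_moves --pt "0 0 -0.05 0 0 0" --pt "0 0 -0.05 0 0 0" --pt "0 0 0 0 0 0"

```text
time_s: 12.35
eef_pos: [0.5403, 0.0015, 0.094]
ee_rot: [0.062, 0.998, -0.0, -0.0]
wrist_force: [-0.0, -0.0, -2.1]
finger_gap: 0.715
finger_force: 38.7
```

Request:
apply_moves --pt "0 0 -0.04 0 0 0" --pt "0 0 0 0 0 0" --pt "0 0 0 0 0 0"

```text
time_s: 12.72
eef_pos: [0.5404, 0.0015, 0.0928]
ee_rot: [0.062, 0.998, -0.0, -0.0]
wrist_force: [-0.5, 0.4, -1.1]
finger_gap: 0.709
finger_force: 38.7
```

Request:
apply_moves --pt "0 0 -0.03 0 0 0" --pt "0 0 0 0 0 0"

```text
time_s: 12.98
eef_pos: [0.5406, 0.0014, 0.0925]
ee_rot: [0.062, 0.998, -0.0, 0.0]
wrist_force: [-3.7, -0.5, 11.2]
finger_gap: 0.714
finger_force: 39.3
```

Contact with the wheel at the expected height, so I release and rise.

Request:
apply_moves --pt "0 0 0 0 0 0" --pt "0 0 0 0 0 0" --pt "0 0 0 0 0 0" --pt "0 0 0 0 0 0" --pt "0 0 0 0 0 0" --grip 0

```text
time_s: 13.6
eef_pos: [0.5404, 0.0015, 0.0919]
ee_rot: [0.062, 0.998, 0.0, -0.0]
wrist_force: [-0.1, 0.1, -0.2]
finger_gap: 1.004
finger_force: 0.0
```

Request:
apply_moves --pt "0 0 0.3 0 0 0" --pt "0 0 1 0 0 0" --pt "0 0 1 0 0 0" --pt "0 0 1 0 0 0" --pt "0 0 1 0 0 0" --pt "0 0 1 0 0 0" --pt "0 0 0 0 0 0" --pt "0 0 0 0 0 0"

```text
time_s: 14.6
eef_pos: [0.5401, 0.0015, 0.2509]
ee_rot: [0.062, 0.998, -0.0, 0.0]
wrist_force: [-0.0, 0.6, -0.4]
finger_gap: 0.998
finger_force: 0.0
```

Run:
```python
from h import *
np.set_printoptions(precision=4,suppress=True)
s=readout.get_state();print(s["time_s"],s["eef_pos"],s["finger_gap"])
c,im=snap("wrist")
for l,z in(("lotus_raw",.061),("nozzle_top",.14)):
    for r in vision.place_of("wrist",l)[:2]: print(l,r,onz(c,r["pixel"],z))
o=np.array([.5405,.0015]);a=np.radians(83);u=np.array([np.cos(a),np.sin(a)]);v=np.array([-u[1],u[0]])
q=np.array([proj(c,np.r_[o+u*x+v*y,.061]) for x,y in((-.035,-.048),(.034,-.048),(.034,.054),(-.035,.054))]);cv2.polylines(im,[q.astype(int)],True,(255,0,0),1)
cv2.imwrite("pics/w6.png",im[:,:,::-1])
np.savez("w6.npz",E=c[1])
```

```text
14.6 [0.5401 0.0015 0.2509] 0.9979034044101391
lotus_raw {'pixel': [320.2, 180.6], 'conf': 0.94} [0.5438 0.0022 0.061 ]
lotus_raw {'pixel': [488.8, 230.7], 'conf': 0.29} [0.6256 0.1837 0.061 ]
nozzle_top {'pixel': [583.8, 204.5], 'conf': 0.82} [0.5691 0.2166 0.14  ]
```

View pics/w6.png

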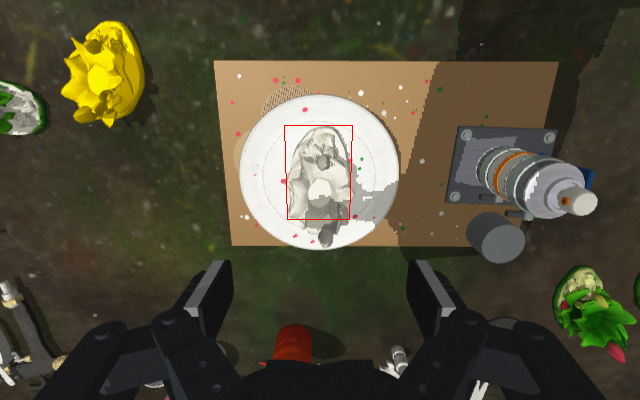

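The lotus is upright in the middle of the wheel (320,175), its footprint filling the projected box and its long side facing the can. The nozzle button is at (580,203). Next I close the fingers and go over the nozzle.

Request:
apply_moves --pt "0.15 1 0 0 0 0" --pt "0.15 1 0 0 0 0" --pt "0.15 1 0 0 0 0" --pt "0.15 1 0 0 0 0" --pt "0.15 1 0 0 0 0" --pt "0.15 1 0 0 0 0" --pt "0.03 1 0 0 0 0" --pt "0 0.2 0 0 0 0" --pt "0 0 0 0 0 0" --pt "0 0 0 0 0 0" --grip 1

```text
time_s: 16.0
eef_pos: [0.5682, 0.2166, 0.2507]
ee_rot: [0.062, 0.998, -0.0, -0.0]
wrist_force: [0.0, -0.2, -0.4]
finger_gap: 0.001
finger_force: 0.0
```

Run:
```python
from h import *
np.set_printoptions(precision=4,suppress=True)
s=readout.get_state();print(s["time_s"],s["eef_pos"],s["finger_gap"])
c,im=snap("wrist");K=c[0]
rs=vision.place_of("wrist","nozzle_top")
for r in rs[:2]: print(r,onz(c,r["pixel"],.14))
if rs: print(tri(ray((K,np.load("w6.npz")["E"]),[583.8,204.5]),ray((K,np.load("w1.npz")["E"]),[564.4,123.1]),ray(c,rs[0]["pixel"])))
p=np.array(s["eef_pos"]);t=proj(c,p-[0,0,.019])
q=proj(c,np.array([.568,.219,.14]));print(q,t)
x0,y0=int(q[0])-100,max(int(q[1])-75,0)
cv2.imwrite("pics/w7.png",im[:,:,::-1]);cv2.imwrite("pics/w7c.png",cv2.resize(im[y0:y0+150,x0:x0+200],(800,600),interpolation=cv2.INTER_CUBIC)[:,:,::-1]);print(x0,y0)
np.savez("w7.npz",E=c[1])
```

```text
16.0 [0.5682 0.2166 0.2507] 0.001100688228004097
{'pixel': [318.1, 201.8], 'conf': 0.76} [0.5675 0.2158 0.14  ]
(array([0.5679, 0.2157, 0.1408]), [0.0007645567578373363, 0.00017371742974881606, 0.0006355370562943719])
[322.0665 201.9315] [319.264  260.0645]
222 126
```

View pics/w7c.png

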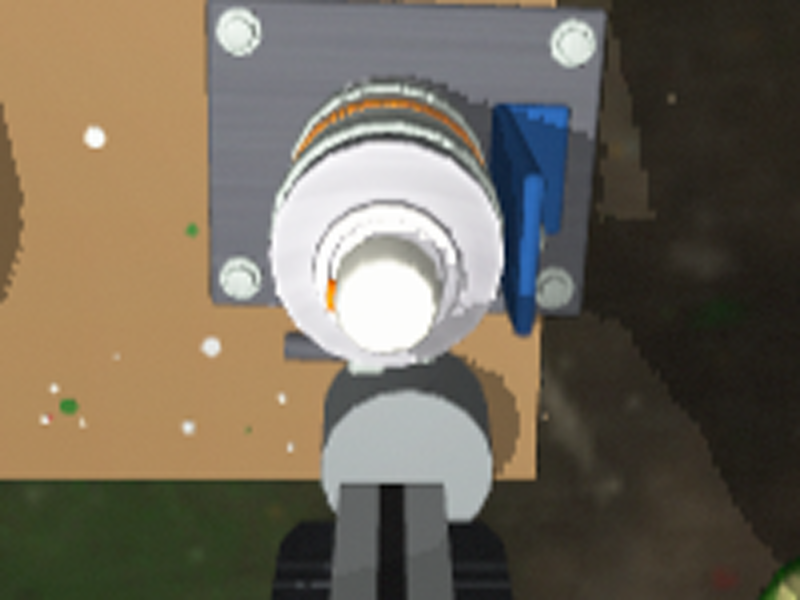

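The crop shows the button top at crop (386,300), full-frame (318.5,201), directly ahead of the closed fingertips. The cap at crop (405,450) and the blue bracket at (530,220) are lower and off to the side. The measured nozzle top, (0.568,0.216,0.141), matches the text.

Request:
apply_moves --pt "0 -0.02 -1 0 0 0" --pt "0 0 -1 0 0 0" --pt "0 0 -0.8 0 0 0" --pt "0 0 0 0 0 0" --pt "0 0 0 0 0 0"

```text
time_s: 16.73
eef_pos: [0.5689, 0.2168, 0.1678]
ee_rot: [0.062, 0.998, 0.0, 0.0]
wrist_force: [0.4, 0.4, -0.3]
finger_gap: -0.003
finger_force: 0.0
```

Request:
apply_moves --pt "0 0 -0.07 0 0 0" --pt "0 0 -0.07 0 0 0" --pt "0 0 0 0 0 0"

```text
time_s: 17.1
eef_pos: [0.5683, 0.2169, 0.1629]
ee_rot: [0.062, 0.998, 0.0, 0.0]
wrist_force: [0.5, -0.2, -0.1]
finger_gap: 0.002
finger_force: 0.0
```

Request:
apply_moves --pt "0 0 -0.14 0 0 0" --pt "0 0 -0.14 0 0 0" --pt "0 0 -0.03 0 0 0" --pt "0 0 0 0 0 0"

```text
time_s: 17.6
eef_pos: [0.5686, 0.217, 0.1544]
ee_rot: [0.062, 0.998, 0.0, 0.0]
wrist_force: [-4.4, -1.6, 19.9]
finger_gap: 0.001
finger_force: 9.9
```

On the stop (about 20 N, well over the 4.5 N needed). I hold a little longer, then rise.

Request:
apply_moves --pt "0 0 0 0 0 0" --pt "0 0 0 0 0 0" --pt "0 0 0.5 0 0 0" --pt "0 0 1 0 0 0" --pt "0 0 1 0 0 0" --pt "0 0 1 0 0 0" --pt "0 0 0 0 0 0" --pt "0 0 0 0 0 0"

```text
time_s: 18.6
eef_pos: [0.568, 0.2168, 0.258]
ee_rot: [0.062, 0.998, -0.0, -0.0]
wrist_force: [0.1, 0.5, -0.9]
finger_gap: 0.002
finger_force: 0.0
```

Run:
```python
from h import *
np.set_printoptions(precision=4,suppress=True)
s=readout.get_state();print(s["time_s"],s["eef_pos"],s["wrist_force"])
c,im=snap("wrist","w8.png")
for l,z in(("nozzle_top",.14),("primer_cap",.003)):
    for r in vision.place_of("wrist",l)[:1]: print(l,r,onz(c,r["pixel"],z))
c,t=snap("top","top2.png")
for l in("lotus_raw","lotus_half"):
    for r in vision.place_of("top",l)[:3]: print(l,r,onz(c,r["pixel"],.061))
cv2.imwrite("pics/end.png",np.hstack([cv2.resize(t[120:280,160:460],(400,213)),cv2.resize(im,(400,213))])[:,:,::-1])
```

```text
18.6 [0.568  0.2168 0.258 ] [ 0.1206  0.4826 -0.9104]
nozzle_top {'pixel': [320.6, 202.1], 'conf': 0.62} [0.5703 0.2177 0.14  ]
primer_cap {'pixel': [319.0, 200.5], 'conf': 0.73} [0.6161 0.2106 0.003 ]
lotus_raw {'pixel': [451.1, 220.3], 'conf': 0.98} [ 0.4631 -0.4744  0.061 ]
lotus_raw {'pixel': [265.8, 191.5], 'conf': 0.62} [0.5417 0.0067 0.061 ]
lotus_half {'pixel': [398.8, 232.4], 'conf': 0.79} [ 0.4331 -0.3368  0.061 ]
lotus_half {'pixel': [188.9, 181.0], 'conf': 0.35} [0.5704 0.205  0.061 ]
```

View pics/end.png

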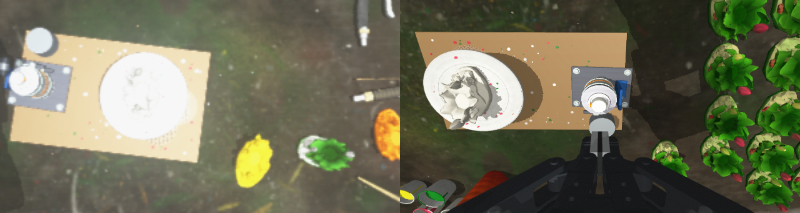

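The end views show the lotus on the wheel at left-panel (137,95), long in the robot's x direction. The button is up and clear, and the cap and half-painted lotus are where they were. As a numeric check that the wheel hasn't turned, I'll compare its paint specks before and after, then hand in.

Run:
```python
from h import *
K=np.array(vision.camera_model("wrist")["mtx"])
g=np.linspace(-.09,.09,181);X,Y=np.meshgrid(.5405+g,.0015+g,indexing="ij");P=np.stack([X,Y,0*X+.061],-1)
def rect(f,E):
    I=cv2.imread("pics/"+f);q=P@E[:3,:3].T+E[:3,3];q=(q@K.T);q=(q[...,:2]/q[...,2:]).astype(np.float32)
    H=cv2.cvtColor(cv2.remap(I,q[...,0],q[...,1],cv2.INTER_LINEAR),cv2.COLOR_BGR2HSV)[...,1].astype(np.float32)
    r=np.hypot(X-.5405,Y-.0015);H[(r>.078)|(r<.06)]=0;return cv2.GaussianBlur(H,(0,0),1.5)
c8=cam("wrist")[1]
for n,E in(("w6.png",np.load("w6.npz")["E"]),("w1.png",np.load("w1.npz")["E"])):
    A=rect(n,E);B=rect("w8.png",c8);sc=[]
    for a in range(-90,91):
        M=cv2.getRotationMatrix2D((90,90),a,1);sc.append((np.corrcoef(cv2.warpAffine(A,M,(181,181)).ravel()[:],B.ravel())[0,1],a))
    print(n,sorted(sc)[-3:])
```

```text
w6.png [(np.float64(0.6401957419081513), 1), (np.float64(0.6659324296631637), -1), (np.float64(0.6789237148205854), 0)]
w1.png [(np.float64(0.817844628416374), 1), (np.float64(0.8323691850276388), -1), (np.float64(0.85281559645561), 0)]
```

The wheel has not turned, so I hand in.

```bash
python3 -c "
from h import *
print(manip.close_job())"
```

```text
the job is handed in; nothing more can be done
None
```

The job is handed in: the white lotus holder stands upright in the middle of the turntable with a long side to the nozzle, the button was then pressed onto its stop for about half a second and the arm lifted clear, and the wet holder and cap were not touched.

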